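Tray of cones to the soldering block

ROBOT

A 6-joint arm with a two-finger parallel gripper is mounted at the origin on the work surface. World frame = base frame: x ahead of the robot, y to its left, z up, the work surface at z = 0. Lengths are in mm, angles in rad, forces in N, time in s.
With the tool pointing down it reaches from about 225 to 875 mm from the base axis. Payload 3.4 kg.
Tool frame: the origin (TCP) lies midway between the tips of the shut fingers; the grasp point (between the pads) lies 19 mm behind it; z points along the fingers, y is the direction in which the jaws open and shut (so a half turn about z gives the same grasp; the last joint's range is limited). The gripper opens to 85 mm and grips with 20 to 120 N. Pads are 22 mm wide; open, the fingers measure 114 mm over their backs; the gripper's body (76 mm by 85 mm) begins 54 mm behind the grasp point. The pads swing forward as they close: fully open they stand 13 mm farther back than shut.
Start: joints at [-1.352, 0.276, 1.505, -0, 1.361, -0.121], TCP at [191.647, -542.157, 231.328] pointing down, gripper open.
Joint ranges: [-2.89, 2.89], [-0.75, 2.08], [0.22, 2.7], [-1.18, 4.32], [0.11, 2.71], [-2.7, 2.7]. Speed limits (rad/s): [2.57, 2.57, 3.14, 3.14, 3.14, 3.14].

INTERFACE

Orientations are given as a unit quaternion [w, x, y, z].
In Python, from cell import arm, fingers, viewer gives the robot as it stands. Calls block until the motion is done:
- arm.move_ptp(position, orientation): joint-space move of the TCP to a pose.
- arm.movel(position, velocity=150, rot=None, stop_force=None): straight line of the TCP; rot=None keeps the orientation; velocity is the mean speed in mm/s. With stop_force (N) it stops when the force on the tool has changed by that much, and returns True; else False.
- arm.move_joints(angles): joint-space move.
- fingers.ungrasp() and fingers.close(grasp_force=None): open the fingers fully, or close them until they stop; grasp_force is the grip in N (None keeps the last).
- arm.wait(seconds).
- arm.ik(position, orientation): joint angles nearest the present ones, or None.
- viewer.camera(name): name is "scene" or "top" or "wrist"; returns the picture (384x512x3 uint8, blue, green, red); there is no depth.
- viewer.calibration(name): a dict with "fx", "fy", "cx", "cy" (pixels), "rvec" (rotation vector, rad) and "tvec" (3), from world to camera coordinates, as OpenCV has them. Camera axes: x right, y down, z forward; pixel columns grow to the right and rows downward; lengths in mm; the calibration is good to about 2 mm. A picture is of the moment at which its call begins: read the wrist's pose just before it. calibration takes no time and is no camera call; for the wrist camera it gives the pose at the moment of the call.
A pose or a line that the arm cannot do raises arm.MotionError and nothing moves.
- arm.hand_in(): hands the job in, once; it reports no verdict.
Readings, each from a call of its own:
- arm.read_time_s(): time.
- arm.read_joints(): joint angles.
- arm.read_qd(): joint speeds.
- arm.read_effort(): joint torques, N m.
- arm.read_eef_pos(): TCP position.
- arm.read_eef_rot(): TCP orientation.
- arm.read_ft_force(): force on the tool from outside, world axes, zero at the start.
- arm.read_ft_torque(): the same for the moment, N m.
- arm.read_gripper_width(): finger opening in mm.
Only numpy, scipy, OpenCV 4.12 (cv2) and the standard library are available. Lean on these libraries where they do the work, as an engineer would, in place of code of your own. Each camera call takes 0.05 s, during which the arm holds its last target. There are 200 camera calls.

TASK

Take the open tray that holds the two brass cones by its handle and set it down in the middle of the thick soldering block that stands on four feet, without dropping it. Carry it level, so that both cones stay in the tray, and let go of it standing flat on the block.

Things in the scene. Friction and masses are not known exactly. Their poses are not given: they have to be found in the camera images.
- tray_handle (a point): Centre of the wooden handle bar (124 long along x, 14 wide, 18 tall, mm) fixed 80 mm above the underside of the wanted tray: open sheet steel, 130 (x) by 100 (y), walls 28 high, 3 thick, about 0.35 kg, on the table. Bar runs over the tray's middle between two end straps; z is up; cone tips are 36 mm below the bar. A like tray nearby holds two flat brass rings: not wanted.
- block_top (a point): Centre of the top face of the soldering block: fixed pale slab 180 by 180 mm on four corner feet, top 38 mm above the table; z up, x and y along its edges. The tray fits on it turned any way. A thin flat tile (10 mm) of the same outline and material lies elsewhere: not the block. Things standing between tray and block are up to 89 mm tall.
- cone_a_mid (a point): Brass cone, base 26 mm across, 32 mm tall, about 35 g, loose in the tray (not fastened), at the start standing on its base on the tray's +y side, clear of the bar. The point is on the cone's axis, 16 mm above its base; z runs to its tip.
- cone_b_mid (a point): Brass cone, base 26 mm across, 32 mm tall, about 35 g, loose in the tray (not fastened), at the start standing on its base on the tray's -y side, clear of the bar. The point is on the cone's axis, 16 mm above its base; z runs to its tip.

How it is judged:
By the outcome, as a careful person would: the job done as asked, in the order asked, and still so for the second after the job is handed in, with the robot touching nothing.
It also fails if it takes over 48 s, if anything falls off the work surface, if the arm or the gripper's body presses on something with over 40 N, if the wrist force passes 120 N, or if a joint passes its speed limit or range.

## Working session

There is one attempt and no reset: what is moved stays moved. The work goes in short steps, each a Python script; the robot and the scene stay as the last script left them, time stands still between calls to the robot, and variables do not carry over. Pictures are saved under pics/ and viewed, about 8 in all and at most 12, crops included, and the job is handed in when it is done.

```bash
mkdir -p pics
cat > h.py <<'E'
import numpy as np, cv2
from cell import arm, fingers, viewer
def ray(c,u,v):
    K=np.array([[c['fx'],0,c['cx']],[0,c['fy'],c['cy']],[0,0,1]]);R=cv2.Rodrigues(np.array(c['rvec'],float))[0];t=np.array(c['tvec'],float).ravel()
    return -R.T@t, R.T@np.linalg.inv(K)@np.array([u,v,1.])
def onz(c,u,v,z):
    o,d=ray(c,u,v); return o+d*(z-o[2])/d[2]
def tri(obs):
    A=np.zeros((3,3));b=np.zeros(3);L=[]
    for c,u,v in obs:
        o,d=ray(c,u,v);d=d/np.linalg.norm(d);P=np.eye(3)-np.outer(d,d);A+=P;b+=P@o;L.append((P,o))
    x=np.linalg.solve(A,b);return x,[float(np.linalg.norm(P@(x-o))) for P,o in L]
def proj(c,p):
    K=np.array([[c['fx'],0,c['cx']],[0,c['fy'],c['cy']],[0,0,1]])
    return cv2.projectPoints(np.array(p,float).reshape(-1,1,3),np.array(c['rvec'],float),np.array(c['tvec'],float),K,None)[0].reshape(-1,2)
E
python3 - <<'E'
from h import *
import json
for n in ("top","scene"):
    im=viewer.camera(n);c=viewer.calibration(n);cv2.imwrite(f"pics/{n}0.png",im)
    cv2.imwrite(f"pics/{n}0b.png",cv2.resize(im,(800,600),interpolation=cv2.INTER_CUBIC))
    print(n,c, ray(c,256,192)[0])
print(arm.read_eef_rot(),arm.read_time_s(),arm.read_gripper_width())
E
```

```text
top {'fx': 388.9549540749309, 'fy': 388.9549540749309, 'cx': 260.55302523848525, 'cy': 190.15188011193445, 'rvec': array([ 2.14551727, -2.1708303 ,  0.11956053]), 'tvec': array([  -3.39754535,  541.64112803, 1195.83010064])} [ 398.3217862   -16.57231454 1250.78431295]
scene {'fx': 359.99112132934164, 'fy': 359.99112132934164, 'cx': 251.69452239498025, 'cy': 185.96095274834136, 'rvec': array([ 1.8186739 ,  2.03148571, -0.55783678]), 'tvec': array([  81.09132382, -401.48713575, 1233.24742241])} [980.11086364  24.30298005 852.91206345]
[-8.01930772e-04  9.85599172e-01  1.69096505e-01 -3.88444095e-05] 0.1 85.15239399413335
```

View pics/top0b.png

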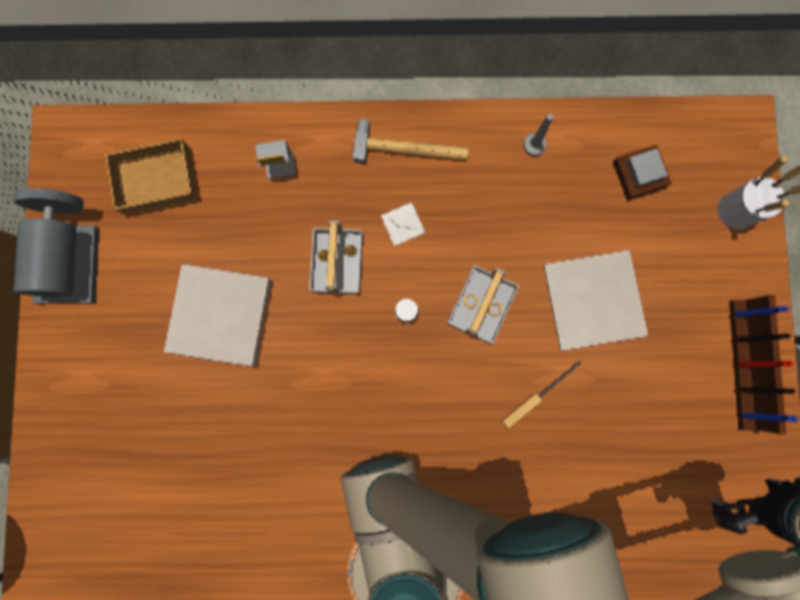

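View pics/scene0b.png

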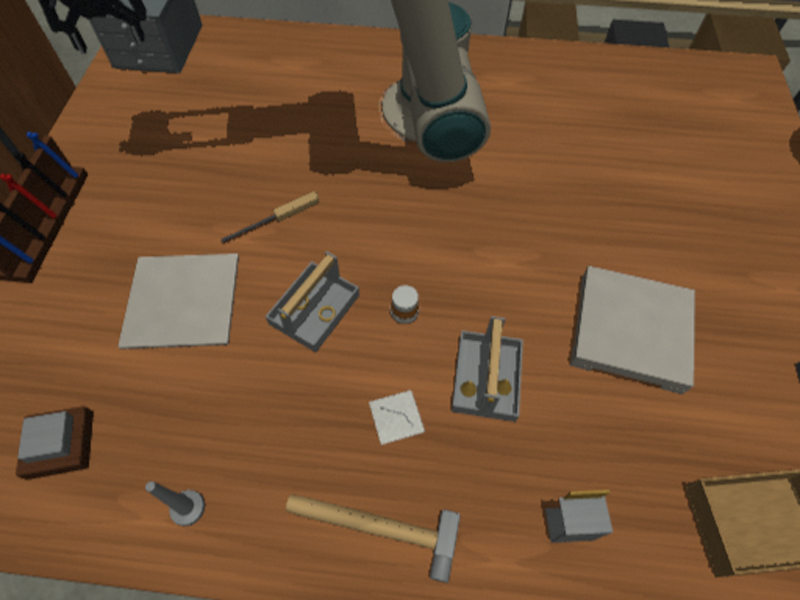

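The top view (800×600 scale) shows the wanted tray with two dark cones at about (336,262), bar along image vertical. The ring tray is at (484,304). The left slab at (217,315) shows thick sides in the scene view, at (635,328), so it is the block. The right slab is the thin tile. Next I measure bar and block by masks across both views.

```bash
cat > m.py <<'E'
from h import *
s=512/800
T=cv2.imread("pics/top0.png");S=cv2.imread("pics/scene0.png");cT=viewer.calibration("top");cS=viewer.calibration("scene")
def quad(im,roi,lo,hi,rect):
    x0,y0,x1,y1=[int(k*s) for k in roi]
    hsv=cv2.cvtColor(im[y0:y1,x0:x1],cv2.COLOR_BGR2HSV)
    m=cv2.morphologyEx(cv2.inRange(hsv,np.array(lo),np.array(hi)),cv2.MORPH_CLOSE,np.ones((3,3)))
    c=max(cv2.findContours(m,0,2)[0],key=cv2.contourArea)
    if rect: q=cv2.boxPoints(cv2.minAreaRect(c))
    else:
        h=cv2.convexHull(c);e=2.
        while len(q:=cv2.approxPolyDP(h,e,True))>4:e+=.5
        q=q.reshape(-1,2).astype(float)
    return q+[x0,y0],cv2.contourArea(c)
if __name__=="__main__":
    for n,im,rb,rh in (("top",T,(150,250,285,380),(322,215,343,300)),("scene",S,(560,255,710,400),(484,310,508,405))):
        for (u,v) in ([(217,315),(265,335),(333,250),(320,240)] if n=="top" else [(635,328),(640,375),(495,350),(470,350)]):
            print(n,u,v,cv2.cvtColor(im,cv2.COLOR_BGR2HSV)[int(v*s),int(u*s)])
        hv=quad(im,rb,(0,0,135),(179,70,255),False);print("block",hv)
        print("bar",quad(im,rh,(12,85,130),(30,255,255),True))
E
python3 m.py
```

```text
top 217 315 [ 17  37 201]
top 265 335 [ 12 173 155]
top 333 250 [ 18 132 217]
top 320 240 [ 18   7 179]
block (array([[117., 170.],
       [171., 179.],
       [160., 233.],
       [105., 223.]]), 3103.0)
bar (array([[206., 137.],
       [218., 137.],
       [218., 184.],
       [206., 184.]]), 261.5)
scene 635 328 [ 23  26 157]
scene 640 375 [19 26 77]
scene 495 350 [ 19 114 172]
scene 470 350 [ 68   8 126]
block (array([[377., 170.],
       [443., 185.],
       [443., 245.],
       [369., 227.]]), 4169.5)
bar (array([[309., 200.],
       [324., 200.],
       [324., 252.],
       [309., 252.]]), 287.5)
```

```bash
cat > m2.py <<'E'
from m import *
bT,_=quad(T,(150,250,285,380),(0,0,135),(179,70,255),False);bS,_=quad(S,(560,255,710,400),(0,0,120),(179,70,255),False)
hT,a=quad(T,(322,215,343,300),(15,75,150),(30,155,255),True);hS,b=quad(S,(484,310,508,405),(15,75,120),(30,155,255),True)
print(hT.round(1).tolist(),a,hS.round(1).tolist(),b)
def match(q,z): # associate scene corners with top corners through the plane
    P=[onz(cT,*p,z)[:2] for p in q[0]];Q=[onz(cS,*p,z)[:2] for p in q[1]]
    for i,p in enumerate(P):
        j=int(np.argmin([np.linalg.norm(p-k) for k in Q]));x,r=tri([(cT,*q[0][i]),(cS,*q[1][j])]);yield x,r
for nm,q,z in(("block",(bT,bS),38),):
    X=[]
    for x,r in match(q,z):print(nm,x.round(1),np.round(r,1));X.append(x)
    X=np.array(X);print(X.mean(0));print([round(float(np.linalg.norm(X[i]-X[i-1])),1) for i in range(4)],np.degrees(np.arctan2(*(X[1]-X[0])[[1,0]])))
def ends(q):
    q=q[np.argsort(q[:,1])];return q[:2].mean(0),q[2:].mean(0)
a,b=ends(hT);c,d=ends(hS)
for p,k in((a,d),(b,c)):print("bar end",*tri([(cT,*p),(cS,*k)]))
print("bar mid",tri([(cT,*((a+b)/2)),(cS,*((c+d)/2))]))
E
python3 m2.py
```

```text
[[208.2, 182.9], [210.2, 140.8], [215.6, 141.1], [213.6, 183.2]] 149.0 [[311.2, 251.6], [315.9, 201.7], [321.8, 202.3], [317.1, 252.2]] 221.0
block [611.4 446.7  36.3] [1.9 1.9]
block [580.2 273.9  35.3] [0.9 0.9]
block [410.7 303.6  41. ] [0.4 0.4]
block [443.1 471.7  46.9] [1. 1.]
[511.34321612 373.9663575   39.85697151]
[170.5, 175.6, 172.2, 171.3] -100.23065280639426
bar end [685.36970203 132.12757785  99.33065581] [0.25249375129798673, 0.25249375129798435]
bar end [557.32157181 139.62685924  96.02753024] [1.1748330440907808, 1.1748330440908035]
bar mid (array([621.86968889, 136.40949825,  93.30895727]), [0.40407222710380736, 0.40407222710382834])
```

```bash
cat >> h.py <<'E'
def Q(deg): a=np.radians(deg)/2; return [0,float(np.cos(a)),float(np.sin(a)),0]
E
python3 - <<'E'
from h import *
import pickle
D=[]
for i,p in enumerate([[480,360,330],[440,360,330],[600,136,300],[560,136,300]]):
    if i%2==0: arm.move_ptp(p,Q(-3.3))
    else: arm.movel(p,velocity=150)
    c=viewer.calibration("wrist");im=viewer.camera("wrist");D.append((c,im))
    print(i,arm.read_time_s(),arm.read_joints(),ray(c,256,192)[0].round())
pickle.dump(D,open("w.pkl","wb"))
cv2.imwrite("pics/w.png",cv2.resize(np.vstack([np.hstack([D[0][1],D[1][1]]),np.hstack([D[2][1],D[3][1]])]),(800,600),interpolation=cv2.INTER_AREA))
E
```

```text
0 3.475 [ 5.26442804e-01  2.78771209e-01  1.26207715e+00 -2.09539835e-04
  1.60089333e+00  2.15591726e+00] [558. 356. 472.]
1 3.9417 [ 5.63005486e-01  2.28341923e-01  1.33050633e+00 -6.18687601e-04
  1.58116626e+00  2.19143814e+00] [518. 356. 473.]
2 5.0667 [1.11657263e-01 3.09422533e-01 1.28843190e+00 9.54300504e-04
 1.54346771e+00 1.73846771e+00] [677. 133. 443.]
3 5.5333 [ 1.18784625e-01  2.48084041e-01  1.37450818e+00 -2.73870653e-05
  1.51669432e+00  1.74591301e+00] [637. 133. 444.]
```

View pics/w.png

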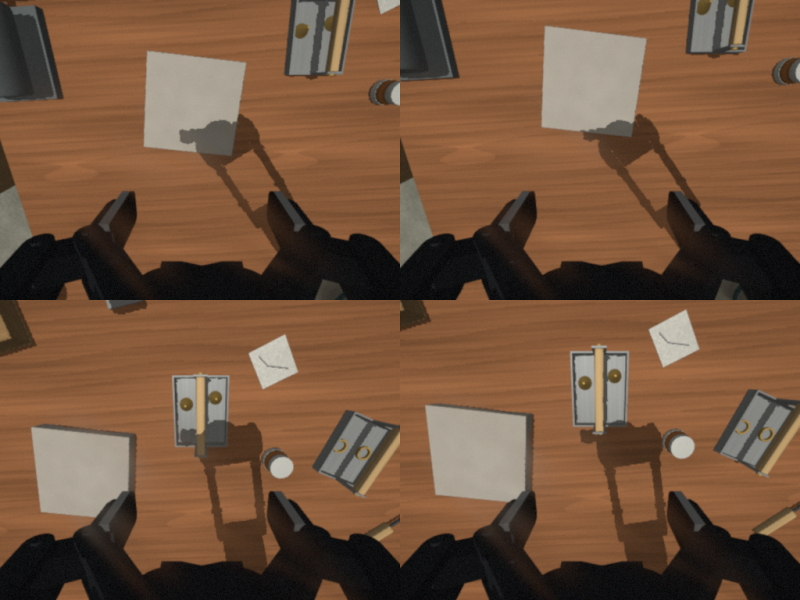

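Each wrist quadrant shows the scene clearly. The bar lies at about (599,346)–(599,432) in the last view, with one cone on each side, standing. The block is at (195,103) in the first and (593,82) in the second, partly shadowed. Next I measure both from the wrist pairs.

```bash
cat > m3.py <<'E'
from m import *
import pickle
s_=1.28
D=pickle.load(open("w.pkl","rb"))
def Qd(im,roi,*a): # roi in 400x300 panel px
    return quad(im,[k*s_/s for k in roi],*a)
b=[Qd(D[0][1],(130,40,260,165),(0,0,60),(179,75,255),False)[0],Qd(D[1][1],(130,15,260,145),(0,0,60),(179,75,255),False)[0]]
h=[Qd(D[2][1],(190,65,212,165),(15,60,60),(30,155,255),True)[0],Qd(D[3][1],(188,38,210,140),(15,60,60),(30,155,255),True)[0]]
print([x.round(0).tolist() for x in b+h])
X=[]
for p in b[0]:
    e=b[1]-p; e-=np.array([0,e[:,1][np.argmin(np.abs(e[:,0])+np.abs(e[:,1]+30))]]);j=int(np.argmin(np.linalg.norm(e,axis=1)))
    x,r=tri([(D[0][0],*p),(D[1][0],*b[1][j])]);X.append(x);print("block",x.round(1),np.round(r,1))
X=np.array(X);print(X.mean(0).round(1));print("plane38",np.mean([onz(D[0][0],*p,38) for p in b[0]],0),np.mean([onz(D[1][0],*p,38) for p in b[1]],0), np.array([onz(D[1][0],*p,38) for p in b[1]]).round())
def ends(q):
    q=q[np.argsort(q[:,1])];return q[:2].mean(0),q[2:].mean(0)
E=[ends(q) for q in h]
for k in(0,1):
    print("bar end",tri([(D[2][0],*E[0][k]),(D[3][0],*E[1][k])]), "z89:",onz(D[2][0],*E[0][k],89).round(1),onz(D[3][0],*E[1][k],89).round(1))
ct=[((210+213)/2,0)]
E
python3 m3.py
```

```text
[[[189.0, 65.0], [314.0, 80.0], [295.0, 199.0], [184.0, 187.0]], [[186.0, 33.0], [315.0, 50.0], [296.0, 174.0], [181.0, 162.0]], [[250.0, 92.0], [263.0, 92.0], [264.0, 202.0], [251.0, 202.0]], [[247.0, 173.0], [248.0, 62.0], [264.0, 62.0], [263.0, 173.0]]]
block [613.6 448.5  39.5] [0.1 0.1]
block [584.9 273.2  26. ] [0.3 0.3]
block [413.5 306.6  51.2] [0.8 0.8]
block [438.9 479.7  37.5] [0.1 0.1]
[512.7 377.   38.6]
plane38 [511.53934356 377.42709689  38.        ] [511.57198514 376.97453298  38.        ] [[614. 449.  38.]
 [583. 275.  38.]
 [410. 304.  38.]
 [439. 480.  38.]]
bar end (array([692.08652381, 134.74318646,  13.42138543]), [0.799136832939479, 0.7991368329393808]) z89: [689.5 135.1  89. ] [682.4 133.9  89. ]
bar end (array([553.16615572, 142.22384126,  84.48769684]), [0.5306301066257625, 0.5306301066257014]) z89: [554.7 141.6  89. ] [554.2 142.6  89. ]
```

Run:
```python
from h import *
print(arm.read_ft_force())
arm.movel([619,137.5,150],velocity=150,rot=Q(-3.7))
print("down stop",arm.movel([619,137.5,61],velocity=60,stop_force=8), arm.read_eef_pos())
fingers.close(60)
print(arm.read_gripper_width(),arm.read_ft_force(),arm.read_ft_torque())
arm.movel([619,137.5,71],velocity=20)
arm.wait(.3)
print(arm.read_gripper_width(),arm.read_ft_force(),arm.read_ft_torque(),arm.read_eef_pos(),arm.read_time_s())
im=viewer.camera("wrist");c=viewer.calibration("wrist");s=viewer.camera("scene")
cv2.imwrite("pics/g.png",cv2.resize(np.hstack([im[:, 100:400],cv2.resize(s[150:300,240:460],(563,384))]),(800,356)))
```

```text
[0.23238922 0.5060123  0.26456436]
down stop False [619.33419147 137.5293132   61.45575148]
12.74265750701378 [0.62670242 0.10577853 1.04323599] [ 0.02335344  0.08372494 -0.02183395]
12.871521858290059 [-0.58072807 -0.77910416 -3.16584352] [ 0.01142321 -0.02351202  0.00621798] [618.92668919 137.4975232   70.88084251] 9.9917
```

View pics/g.png

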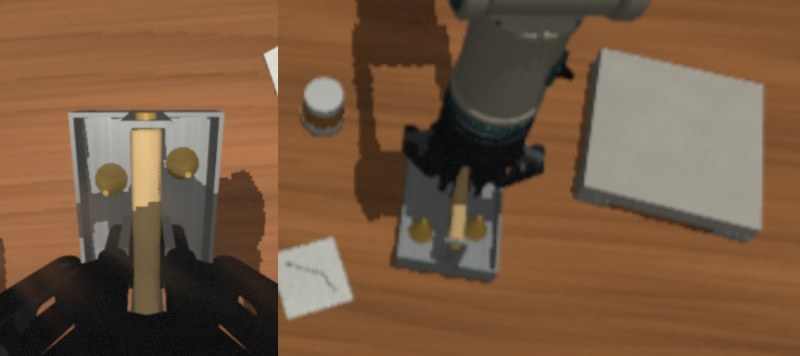

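The tray is up by 10 mm. The force change is 4.2 N, which matches tray plus cones. Both cones stand at (110,178) and (183,163) in the wrist crop. Now I lift, carry and lower until contact.

Run:
```python
from h import *
arm.movel([619,137.5,180],velocity=70)
arm.movel([511.5,377,180],velocity=90,rot=Q(-10.2))
arm.movel([511.5,377,112],velocity=60)
arm.wait(.3)
print(arm.read_gripper_width(),arm.read_ft_force(),arm.read_ft_torque(),arm.read_eef_pos())
print("touch",arm.movel([511.5,377,94],velocity=12,stop_force=3),arm.read_eef_pos(),arm.read_ft_force(),arm.read_ft_torque(),arm.read_time_s())
im=viewer.camera("wrist");s=viewer.camera("scene")
cv2.imwrite("pics/p.png",cv2.resize(np.hstack([im[:, 100:400],cv2.resize(s[110:260,300:512],(543,384))]),(800,364)))
```

```text
13.048048979833155 [ 0.35752512 -0.03506023 -3.55831577] [ 0.00567063 -0.04478219 -0.03331627] [511.56222688 377.04831301 112.22269103]
touch True [511.47507631 377.07305907  99.09473309] [-0.28852234  1.11696797  5.14385919] [0.00621543 0.01072509 0.02196818] 17.4667
```

View pics/p.png

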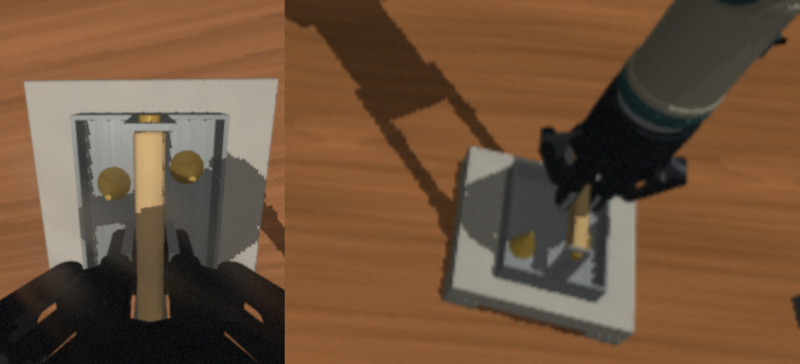

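Contact came at z = 99.1, close to the 99.4 I expected. The tray sits aligned on the block with both cones standing. Now I release, retreat and check.

Run:
```python
from h import *
fingers.ungrasp(); arm.wait(.3)
print(arm.read_gripper_width(),arm.read_ft_force())
arm.movel([511.5,377,190],velocity=60)
arm.movel([430,330,300],velocity=150)
c=viewer.calibration("wrist");im=viewer.camera("wrist")
arm.move_ptp([350,-150,330],Q(-10.2))
t=viewer.camera("top");s=viewer.camera("scene");cv2.imwrite("pics/t1.png",t);cv2.imwrite("pics/s1.png",s)
z=lambda a:cv2.resize(a,(400,300),interpolation=cv2.INTER_CUBIC)
cv2.imwrite("pics/f.png",np.vstack([np.hstack([z(im),z(s)]),np.hstack([z(t[150:250,70:203]),z(s[140:260,350:510])])]))
print(arm.read_time_s())
for n,C in(("wrist",c),("top",viewer.calibration("top"))):
    print(n,proj(C,[[511.5,377,127],[511.5,377,38]]).round(1).tolist())
```

```text
85.31906609363526 [-0.32415993 -0.4115185   0.94535454]
23.2917
wrist [[200.8, 108.0], [213.2, 106.5]]
top [[127.5, 198.2], [137.3, 200.9]]
```

View pics/f.png

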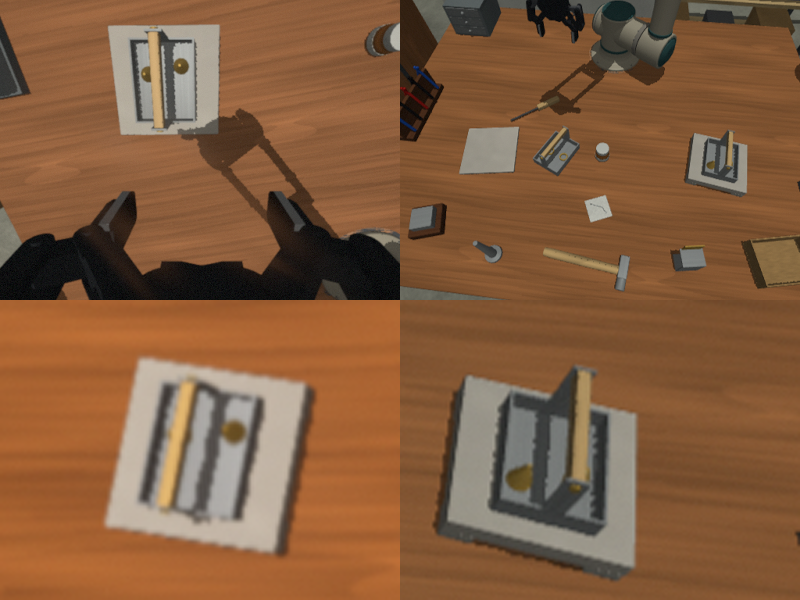

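In the wrist panel, the tray outline (132–196, 38–122) is centred on the block outline (110–219, 25–135). Both cones stand in the tray at (147,74) and (181,66).

```bash
python3 -c "
from h import *
arm.hand_in(); print(arm.read_time_s())"
```

```text
the job is handed in; nothing more can be done
the job is handed in; nothing more can be done
```

The tray with the two cones is on the middle of the soldering block, released and standing flat. The job was handed in at about 23 s on the robot clock, with the arm clear of everything.

I gripped the tray by the middle of its bar with 60 N, carried it level and lowered it until it touched.

**Checks that agreed:**
- **Lift:** the force changed by 4.2 N, which matches the tray plus both cones.
- **Set-down:** contact came at TCP z = 99.1 mm, against 99.4 mm expected.
- **Last picture:** in the wrist view, taken after release, the tray is centred on the block to about a pixel, with both cones upright inside it.

**Measurements that disagreed:**
- **Bar top height:** it scattered between 84 and 99 mm across the views.
- **Bad bar end:** one bar-end height from the wrist pair was useless (13 mm) because the mask picked up the strap, so I discarded it. I used the 89 mm implied by the text, which the other measurements bracketed.
- **Block corners:** their heights from the wrist pair ran from 26 to 51 mm, but averaged 38.6 mm against the stated 38 mm.

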